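Hang the stone sample on the display rail by its snap hook

TASK

Take the stone sample with the snap hook out of its plywood rack and hang it on the steel bar of the display rail: bring the bar into the open throat below the hook's gate, then push the hook down until the bar has passed the gate and the gate has sprung fully shut beneath it. Let go and leave the sample hanging upright and still from the bar, with the mug, tape roll, glue bottle and small block model left where they stand.

Things in the scene. Friction and masses are not known exactly. Their poses are not given: they have to be found in the camera images.
- grip (a point): Centre of the black grip block on top of the loose stone sample (0.30 kg, 236 mm tall). Block 20 mm in x, 30 mm in y, 40 mm tall; pinch it from above across x or y. Axes: z up, y along the tile's 100 mm width, x through its 12 mm thickness; x = 0 is the middle of hook and tile. The hook arch's top is 30 mm below this point, tile underside 216 mm below.
- seat (a point): Point on the sample where the bar's centre lies once the bar is fully home under the hook's arch: 46 mm below point grip, same axes. The hook is an aluminium loop 16 mm wide in y and 32 mm inside in x: spine at x = -24 to -16 mm, running down to the tile; nose at x = +16 to +24 mm, its tip flared outward and ending 104 mm below grip. Arch underside 40 mm below grip.
- throat (a point): Middle of the open throat on the sample, below the gate, 123.5 mm below point grip (77.5 mm below seat), same axes. The gap from the tile's clamp up to the nose tip is about 38 mm high and open only towards the sample's +x side (spine on -x): the sample moves in its +x direction to take the bar into the throat, then down so the bar goes up through the gate to the seat.
- gate (a joint): Hook's sprung gate, a 28 mm steel flap hinged on the spine side, 89 mm below point grip: 0 = shut (level, across to the nose), up to 1.45 rad = swung up into the hook. It opens only upward and springs shut. Pushing past the bar takes up to about 10 to 14 N, more than the sample's weight. The bar clears it with its centre 28 to 35 mm above the gate; seated it is 43 mm above.
- rail_mid (a point): Middle of the bar of the display rail, a fixed stand: level steel bar of 12 mm diameter along this point's y axis, 216 mm clear between two posts 12 mm wide and 22 mm deep whose tops are 15 mm above the bar's centre. The bar's centre is 195 mm above the table; the stand's base plate (110 x 260 mm) is 10 mm thick. z up.
- rack: Fixed plywood rack, 90 x 150 mm, origin at its underside centre. The tile stands on edge on its 10 mm floor, between two end channels whose tops are 50 mm above the table (tile held 40 mm deep with about 2 mm play), width along the rack's y axis. Lift the sample straight up by 45 mm or more to free it.
- mug: White mug, 80 mm across, 95 mm tall, loose; origin at its underside centre. Leave alone.
- tape: Pale tape roll lying flat, 100 mm across, 25 mm tall, loose; origin at its underside centre. Leave alone.
- glue: White glue bottle with a red cap, 52 mm across, 130 mm tall, loose; origin at its underside centre. Leave alone.
- model: Small white block model on a 110 x 130 mm plywood base, 75 mm tall, loose; origin at its underside centre. Leave alone.
Things that resemble listed ones, but are neither listed nor needed, are in the scene too. What is shaped like the rack but yellow is not meant.

How it is judged:
On the way, in this order (a step that is already met when the one before it is completed fails the run):
1. the sample is lifted clear of the rack (distance of grip from where it was at the start of the episode above 0.045 m and contact force between sample and rack below 0.1 N), for 0.1 s.
2. the hook's gate is swung open at the rail (value of joint gate above 0.6 rad and horizontal distance between seat and rail_mid below 0.11 m).
At the end, for the whole second after the job is handed in: The bar lies inside the hook under its arch (seat point within 14 mm sideways and 8 mm in height of the bar's centre line, within 100 mm of its middle), the gate is shut beneath it (under 0.1 rad), and the sample hangs upright (within 0.25 rad) and at rest (under 0.05 m/s) (x of seat in the frame of rail_mid between -0.014 and 0.014 m and y of seat in the frame of rail_mid between -0.1 and 0.1 m and z of seat in the frame of rail_mid between -0.008 and 0.008 m and value of joint gate below 0.1 rad and angle between grip's own z axis and vertical below 0.25 rad and linear speed of sample below 0.05 m/s); the robot touches nothing.
It fails at once if a bystander (mug, tape roll, glue bottle or block model) is moved by more than 30 mm (distance of any of mug, tape, glue, model from where it was at the start of the episode above 0.03 m).
It also fails if it takes over 56 s, if anything falls off the work surface, if the arm or the gripper's body presses on something with over 40 N, if the wrist force passes 120 N, or if a joint passes its speed limit or range.

ROBOT

A 6-joint arm with a two-finger parallel gripper is mounted at the origin on the work surface. World frame = base frame: x ahead of the robot, y to its left, z up, the work surface at z = 0. Lengths are in m, angles in rad, forces in N, time in s.
With the tool pointing down it reaches from about 0.225 to 0.725 m from the base axis. Payload 3.1 kg.
Tool frame: the origin (TCP) lies midway between the tips of the shut fingers; the grasp point (between the pads) lies env.hold_point_z behind it (env.hold_point_z is the distance from the TCP to the grasp point, in m); y points along the fingers, z is the direction in which the jaws open and shut, and the axes are right-handed (so a half turn about y gives the same grasp; the last joint's range is limited). The gripper opens to 85 mm and grips with 20 to 120 N. Pads are 22 mm wide; open, the fingers measure 114 mm over their backs; the gripper's body (76 mm by 85 mm) begins 54 mm behind the grasp point. The pads swing forward as they close: fully open they stand 13 mm farther back than shut.
Start: joints at [-1.456, 0.048, 0.099, 1.622, 0, 1.443], TCP at [0.126, -0.51, 0.231] pointing down, gripper open.
Joint ranges: [-2.91, 2.91], [-0.99, 1.94], [-1.21, 1.42], [-2.12, 2.29], [-1.49, 1.47], [-3.14, 3.14]. Speed limits (rad/s): [2.79, 2.79, 3.14, 3.14, 3.14, 3.14].

INTERFACE

Orientations are given as a 3x3 rotation matrix whose columns are the frame's x, y, z axes.
In Python, from station import env, release, grasp, eyes, ticket gives the robot as it stands. Calls block until the motion is done:
- env.movep(position, orientation): joint-space move of the TCP to a pose.
- env.movel(position, frame=None, v=0.15): straight line of the TCP; frame=None keeps the orientation; v is the mean speed in m/s.
- env.set_joints(angles): joint-space move.
- release() and grasp(strength=None): open the fingers fully, or close them until they stop; strength is the grip in N (None keeps the last).
- env.dwell(seconds).
- env.ik(position, orientation): joint angles nearest the present ones, or None.
- eyes.grab_frame(name): name is "scene" or "side" or "wrist"; returns the picture (384x512x3 uint8, red, green, blue); there is no depth.
- eyes.camera_model(name): a dict with "fov_y" (degrees; the focal length in pixels is half the picture's height over the tangent of half this angle, whatever the lens; pixels are square), "cx", "cy" (the principal point, pixels), "k1" (the pictures are not rectified: a ray, as slopes to the right and down, at radius r is drawn at 1 + k1 r^2 times it, then the intrinsics apply), "rvec" (rotation vector, rad) and "tvec" (3), from world to camera coordinates, as OpenCV has them; the wrist camera has in their place "T_tool_cam" (4x4, takes a point from camera to tool coordinates, whose origin is the TCP and whose axes are the tool frame's). Camera axes: x right, y down, z forward; pixel columns grow to the right and rows downward; lengths in m; the calibration is good to about 2 mm. A picture is of the moment at which its call begins: read the wrist's pose just before it. camera_model takes no time and is no camera call.
A pose or a line that the arm cannot do raises env.Unreachable and nothing moves.
- ticket.hand_in(): hands the job in, once; it reports no verdict.
Trained networks look in the newest picture that a camera, given by its name, has taken for a name from the list of things; names that differ only in an ending like _2 or _b are one class to them, and where a whole thing is asked for, a point or a joint stands for the part that bears it (a point fixed in the world has none). Each returns a list of dicts, best first, with "conf" (0 to 1); they miss things now and then, are a little off and sometimes report something else, mostly with a low value. They report only what shows in the picture. A call takes as long as a camera call. They do not tell look-alikes from the thing itself.
- eyes.search_frame(camera, name): "uv" ([column, row] in pixels, amid what is visible of it).
- eyes.outline_of(camera, name): "pixels" (384x512 bool, what is visible of it) and "uv" ([column, row] in pixels, amid what is visible of it).
- eyes.landmark_of(camera, name): "uv" ([column, row] in pixels: a listed point, or the origin of a listed thing).
Readings, each from a call of its own:
- env.get_clock(): time.
- env.get_joint_pos(): joint angles.
- env.get_joint_vel(): joint speeds.
- env.get_effort(): joint torques, N m.
- env.get_tool_pos(): TCP position.
- env.get_ee_rot(): TCP orientation.
- env.get_contact_force(): force on the tool from outside, world axes, zero at the start.
- env.get_ft_torque(): the same for the moment, N m.
- env.get_gripper_width(): finger opening in m.
Only numpy, scipy, OpenCV 4.12 (cv2) and the standard library are available. Lean on these libraries where they do the work, as an engineer would, in place of code of your own. Each camera call takes 0.05 s, during which the arm holds its last target.

## Working session

There is one attempt and no reset: what is moved stays moved. The work goes in short steps, each a Python script; the robot and the scene stay as the last script left them, time stands still between calls to the robot, and variables do not carry over. Pictures are saved under pics/ and viewed, and the job is handed in when it is done.

```bash
ls; mkdir -p pics
cat > h.py <<'E'
import numpy as np, cv2
from station import env, release, grasp, eyes, ticket
def save(n,img,crop=None,s=1):
    if crop: a,b,c,d=crop; img=img[b:d,a:c]
    img=cv2.resize(img,None,fx=s,fy=s,interpolation=cv2.INTER_CUBIC)
    cv2.imwrite('pics/'+n+'.png',img[:,:,::-1])
def cam(name):
    m=eyes.camera_model(name); f=192/np.tan(np.radians(m['fov_y'])/2)
    if 'rvec' in m:
        R=cv2.Rodrigues(np.array(m['rvec'],float))[0]; t=np.array(m['tvec'],float).ravel()
    else:
        T=np.array(m['T_tool_cam']); Rt=np.array(env.get_ee_rot()); p=np.array(env.get_tool_pos())
        Rc=Rt@T[:3,:3]; c=p+Rt@T[:3,3]; R=Rc.T; t=-R@c
    return dict(f=f,cx=m['cx'],cy=m['cy'],k=m['k1'],R=R,t=t)
def proj(c,P):
    P=np.atleast_2d(P)@c['R'].T+c['t']; s=P[:,:2]/P[:,2:]
    r2=(s**2).sum(1,keepdims=True); s=s*(1+c['k']*r2)
    return s*c['f']+[c['cx'],c['cy']]
def ray(c,uv):
    d=(np.array(uv,float)-[c['cx'],c['cy']])/c['f']; s=d.copy()
    for _ in range(30): s=d/(1+c['k']*(s@s))
    v=c['R'].T@np.array([s[0],s[1],1]); return -c['R'].T@c['t'], v/np.linalg.norm(v)
def atz(c,uv,z):
    o,v=ray(c,uv); return o+v*(z-o[2])/v[2]
def tri(rs):
    A=0;b=0
    for o,v in rs:
        M=np.eye(3)-np.outer(v,v); A=A+M; b=b+M@o
    p=np.linalg.solve(A,b); return p,[np.linalg.norm((np.eye(3)-np.outer(v,v))@(p-o)) for o,v in rs]
E
python3 - <<'E'
from h import *
print(env.get_clock(),env.hold_point_z,env.get_ee_rot())
for n in ['scene','side','wrist']:
    im=eyes.grab_frame(n); save(n+'0',im,s=1.5)
    c=cam(n); print(n,-c['R'].T@c['t'],c['R'][2],c['f'])
    for k in ['grip','rack','rail_mid','seat','throat']:
        print(k,[(np.round(d['uv'],1).tolist(),round(d['conf'],2)) for d in eyes.landmark_of(n,k)])
print(env.get_clock())
E
```

```text
pics
0.0 0.0187 [[-9.70683187e-01 -2.49285262e-04  2.40362410e-01]
 [-2.40362326e-01  2.33924463e-03 -9.70680421e-01]
 [-3.20290156e-04 -9.99997233e-01 -2.33058422e-03]]
scene [0.90543434 0.66924747 1.3202117 ] [-0.26088398 -0.48801887 -0.83293285] 372.96375199222035
grip [([246.4, 132.5], 0.77)]
rack [([278.2, 146.4], 0.87), ([245.5, 171.6], 0.69), ([298.8, 190.9], 0.56)]
rail_mid [([289.8, 226.6], 0.57)]
seat [([239.8, 139.6], 0.71)]
throat [([243.2, 154.1], 0.86)]
side [ 0.07820174 -0.9105522   1.44600099] [ 0.27782187  0.54793889 -0.78903611] 489.2223544949848
grip [([278.6, 218.4], 0.75)]
rack [([215.1, 222.9], 0.89), ([277.0, 255.9], 0.68), ([231.7, 289.8], 0.57)]
rail_mid [([234.6, 127.3], 0.64), ([278.9, 221.6], 0.64)]
seat [([286.3, 227.0], 0.62)]
throat [([280.0, 239.9], 0.95)]
wrist [ 0.20301003 -0.49016024  0.37364024] [-0.29746896 -0.07293844 -0.95194128] 265.83899199467555
grip []
rack []
rail_mid []
seat []
throat []
0.9
```

View pics/scene0.png

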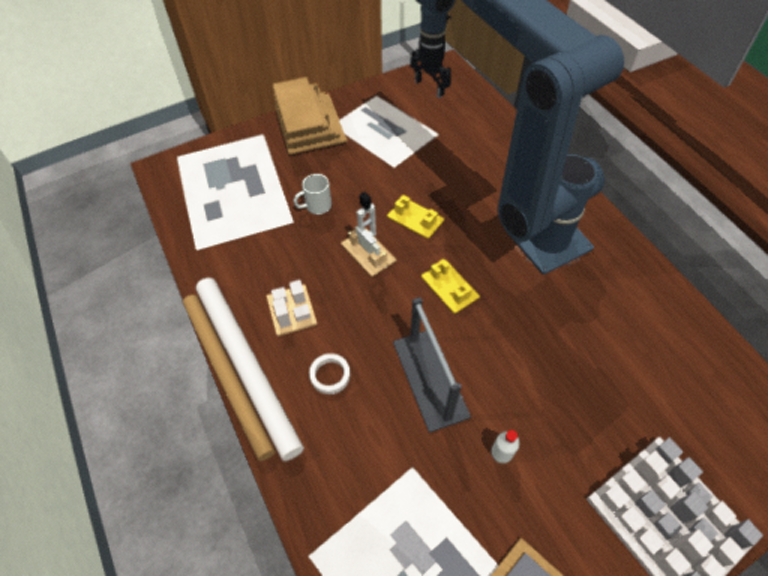

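View pics/side0.png

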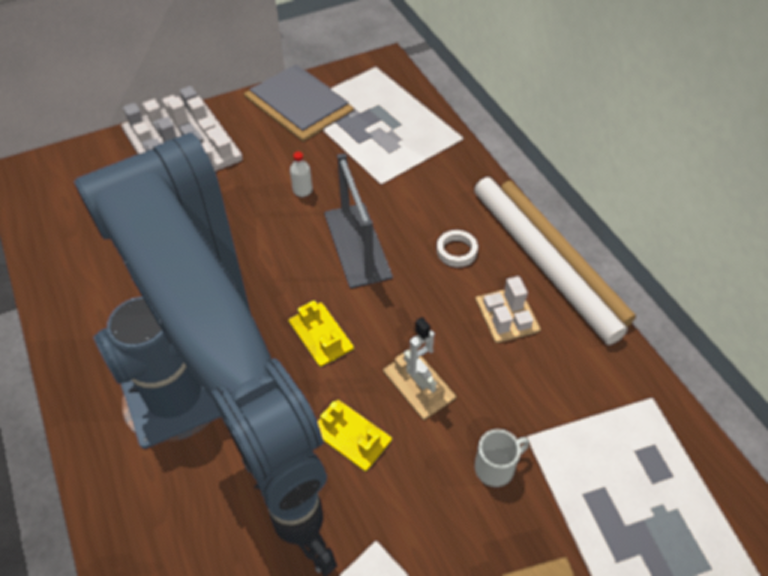

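The plywood rack with the sample is at scene (245,171) and side (277,256). The two yellow racks, at scene (278,146) and (299,191), are decoys. There is a single rail, at scene (290,230).

Run:
```python
from h import *
a=eyes.grab_frame('scene');b=eyes.grab_frame('side')
L=np.hstack([cv2.resize(a[115:195,205:285],(400,400),interpolation=cv2.INTER_CUBIC),cv2.resize(b[200:290,240:330],(400,400),interpolation=cv2.INTER_CUBIC)]);save('samp',L)
L=np.hstack([cv2.resize(a[190:290,250:350],(400,400),interpolation=cv2.INTER_CUBIC),cv2.resize(b[95:195,200:300],(400,400),interpolation=cv2.INTER_CUBIC)]);save('rail',L)
S=cam('scene');D=cam('side')
def T(u,v): 
    p,e=tri([ray(S,u),ray(D,v)]); return np.round(p,4),np.round(e,4)
print('grip',T([246.4,132.5],[278.6,218.4]))
print('seat',T([239.8,139.6],[286.3,227.0]))
print('throat',T([243.2,154.1],[280,239.9]))
print('rack',T([245.5,171.6],[277,255.9]))
print('rail',T([289.8,226.6],[234.6,127.3]), atz(S,[289.8,226.6],.195),atz(D,[234.6,127.3],.195))
for k in ['mug','tape','glue','model']:
    u=eyes.landmark_of('scene',k);v=eyes.landmark_of('side',k)
    print(k,[ (np.round(atz(S,d['uv'],0),3),d['conf']) for d in u],[ (np.round(atz(D,d['uv'],0),3),d['conf']) for d in v])
```

```text
grip (array([ 0.4863, -0.2124,  0.2313]), array([0.0032, 0.0032]))
seat (array([ 0.5087, -0.2262,  0.1878]), array([0.0017, 0.0017]))
throat (array([ 0.4998, -0.2149,  0.1022]), array([0.0013, 0.0013]))
rack (array([ 0.4978, -0.2063, -0.013 ]), array([0.0016, 0.0016]))
rail (array([0.5397, 0.2097, 0.2037]), array([0.0015, 0.0015])) [0.53818532 0.20550117 0.195     ] [0.54166938 0.2183889  0.195     ]
mug [(array([ 0.406, -0.408,  0.   ]), 0.67)] [(array([ 0.549, -0.454,  0.   ]), 0.96)]
tape [(array([0.776, 0.089, 0.   ]), 0.67)] [(array([0.761, 0.078, 0.   ]), 0.9)]
glue [(array([0.483, 0.455, 0.   ]), 0.63)] [(array([0.489, 0.473, 0.   ]), 0.71)]
model [(array([ 0.787, -0.149,  0.   ]), 0.79), (array([0.77 , 0.082, 0.   ]), 0.74), (array([ 0.497, -0.204,  0.   ]), 0.67)] [(array([ 0.57 , -0.102,  0.   ]), 0.71), (array([ 0.77 , -0.129,  0.   ]), 0.62)]
```

View pics/samp.png

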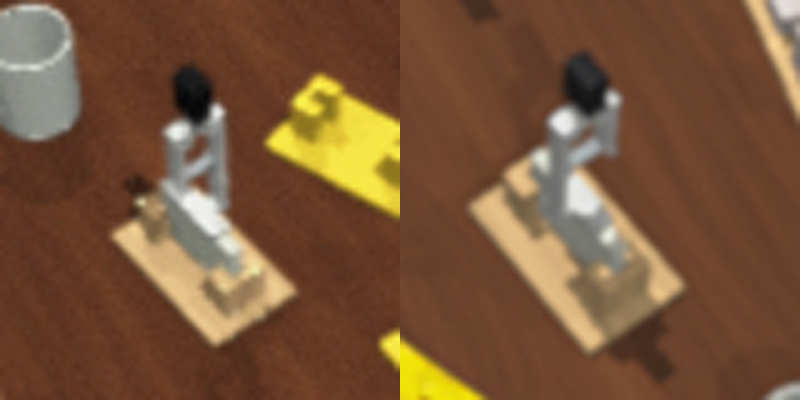

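View pics/rail.png

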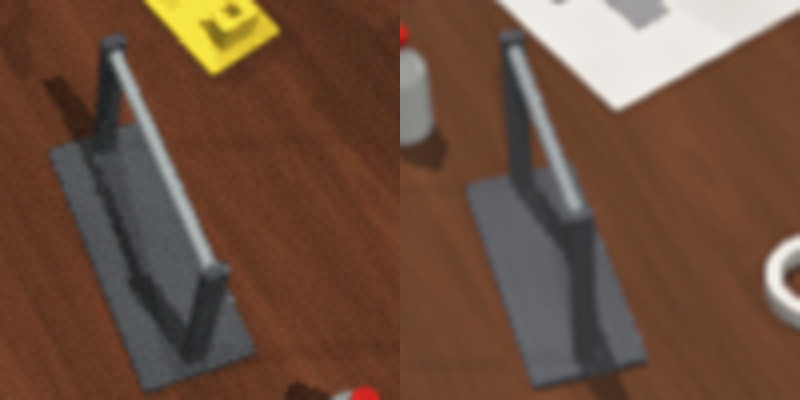

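Run:
```python
from h import *
S=cam('scene');D=cam('side')
print(S['R'][0],D['R'][0])
for c,l in((S,[(227.4,162),(264,173.4),(248.4,184.4)]),(D,[(255.3,246.6),(282.75,279.2),(304.1,264.6),(271.5,232.6)])):
    P=np.array([atz(c,u,.01)[:2] for u in l]);print(P.round(4)); 
    for i in range(len(P)):
        d=P[i]-P[i-1];print(round(np.linalg.norm(d),3),np.degrees(np.arctan2(d[1],d[0])).round(1))
for c,l in((S,[(278.5,200.5),(303.3,257.5)]),(D,[(228,104.5),(244.5,148)])):
    P=np.array([atz(c,u,.21)[:2] for u in l]);print(P.round(4),P.mean(0)); d=P[1]-P[0];print(np.linalg.norm(d),np.degrees(np.arctan2(d[1],d[0])))
```

```text
[-0.87657746  0.48120412 -0.00738556] [ 0.89476136 -0.44651698  0.00496841]
[[ 0.5518 -0.2771]
 [ 0.4408 -0.1446]
 [ 0.5265 -0.1268]]
0.152 -80.5
0.173 129.9
0.088 11.8
[[ 0.4407 -0.1528]
 [ 0.467  -0.3002]
 [ 0.5546 -0.2849]
 [ 0.5149 -0.1278]]
0.078 -161.4
0.15 -79.9
0.089 9.9
0.162 104.2
[[0.5243 0.1054]
 [0.563  0.3269]] [0.54365807 0.21615917]
0.2248579612247825 80.09120583439746
[[0.5625 0.3203]
 [0.5257 0.1018]] [0.54412088 0.21104859]
0.22162170135203313 -99.55354323988917
```

```bash
cat >> h.py <<'E'
def ori(yaw,flip=1):
    z=np.array([np.cos(yaw),np.sin(yaw),0])*flip; y=np.array([0,0,-1.]); return np.column_stack([np.cross(y,z),y,z])
E
python3 - <<'E'
from h import *
for f in(1,-1):
    for p,y in(((.497,-.213,.36),10),((.497,-.213,.208),10),((.44,.22,.30),-10),((.544,.213,.30),-10),((.544,.213,.222),-10)):
        q=env.ik(np.array(p),ori(np.radians(y),f)); print(f,p,None if q is None else np.round(q,2))
print(np.round(eyes.camera_model('wrist')['T_tool_cam'],3))
env.movel([.126,-.51,.36],v=.3)
env.movep(np.array([.497,-.213,.37]),ori(np.radians(10),1))
print(env.get_tool_pos(),env.get_clock())
c=cam('wrist');im=eyes.grab_frame('wrist');save('w1',im,s=1.5)
for k in ['grip','rack','seat','throat']:
    print(k,[(np.round(d['uv'],1).tolist(),round(d['conf'],2)) for d in eyes.landmark_of('wrist',k)])
print(proj(c,[[.497,-.213,.226],[.497,-.213,.0]]))
E
```

```text
1 (0.497, -0.213, 0.36) [-0.53  0.17  0.5   1.9   0.    0.87]
1 (0.497, -0.213, 0.208) [-0.53  0.08  0.09  1.58  0.    0.87]
1 (0.44, 0.22, 0.3) [ 0.33 -0.01  0.18  1.76  0.    2.07]
1 (0.544, 0.213, 0.3) [0.26 0.24 0.45 1.78 0.   2.  ]
1 (0.544, 0.213, 0.222) [0.26 0.2  0.25 1.62 0.   2.  ]
-1 (0.497, -0.213, 0.36) [-0.53  0.17  0.5   1.9   0.   -2.27]
-1 (0.497, -0.213, 0.208) [-0.53  0.08  0.09  1.58  0.   -2.27]
-1 (0.44, 0.22, 0.3) [ 0.33 -0.01  0.18  1.76  0.   -1.07]
-1 (0.544, 0.213, 0.3) [ 0.26  0.24  0.45  1.78  0.   -1.14]
-1 (0.544, 0.213, 0.222) [ 0.26  0.2   0.25  1.62  0.   -1.14]
[[-0.     0.952  0.306 -0.079]
 [ 0.001 -0.306  0.952 -0.142]
 [ 1.     0.    -0.001 -0.   ]
 [ 0.     0.     0.     1.   ]]
[ 0.49653907 -0.21386391  0.36972498] 3.7083
grip [([254.1, 179.9], 0.61)]
rack [([192.7, 3.8], 0.93), ([156.2, 157.5], 0.81), ([254.2, 152.0], 0.79), ([252.4, 161.3], 0.69)]
seat [([254.9, 172.1], 0.78), ([445.2, 1.5], 0.62)]
throat [([257.2, 162.0], 0.82)]
[[255.68546405 180.69435108]
 [255.70753968 149.65092787]]
```

View pics/w1.png

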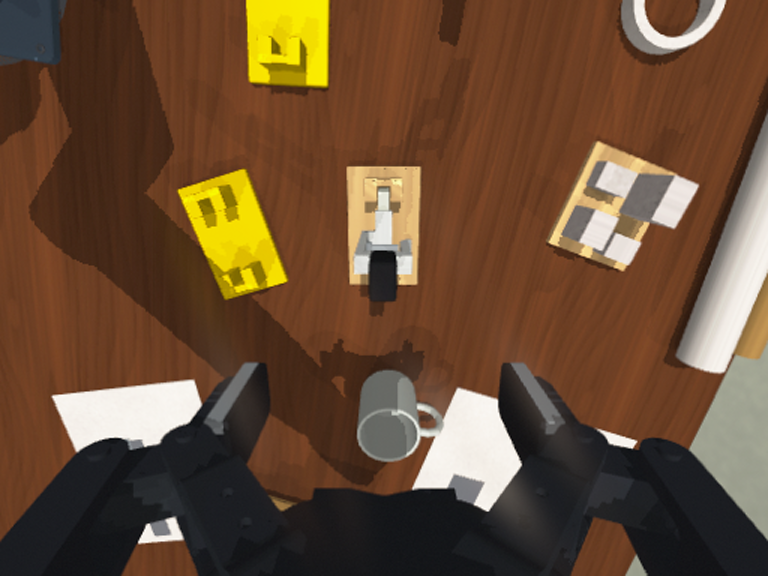

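Run:
```python
from h import *
im=cv2.imread('pics/w1.png')[150:310,320:450]
cv2.imwrite('pics/w1c.png',cv2.resize(im,None,fx=3.5,fy=3.5,interpolation=cv2.INTER_CUBIC))
for n,c in(('scene',(215,122,275,182)),('side',(255,205,305,255))):
    C=cam(n);a=eyes.grab_frame(n).copy()
    x=np.array([np.cos(.1745),np.sin(.1745),0]);g=np.array([.4968,-.2135,.226])
    im=cv2.resize(a[c[1]:c[3],c[0]:c[2]],(500,500),interpolation=cv2.INTER_CUBIC);s=500/(c[2]-c[0])
    for q,col in((g-[0,0,.036]-.02*x,(255,0,0)),(g-[0,0,.142]-.02*x,(255,0,0)),(g-[0,0,.036]+.02*x,(0,255,0)),(g-[0,0,.104]+.02*x,(0,255,0)),(g,(255,0,255))):
        p=(proj(C,q)[0]-c[:2]+.5)*s; cv2.circle(im,tuple(int(v) for v in p),5,col,2)
    save('chk_'+n,im)
a=cv2.imread('pics/chk_scene.png');b=cv2.imread('pics/chk_side.png');cv2.imwrite('pics/chk.png',cv2.resize(np.hstack([a,b]),(800,400)))
```

```text
(no output)
```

View pics/chk.png

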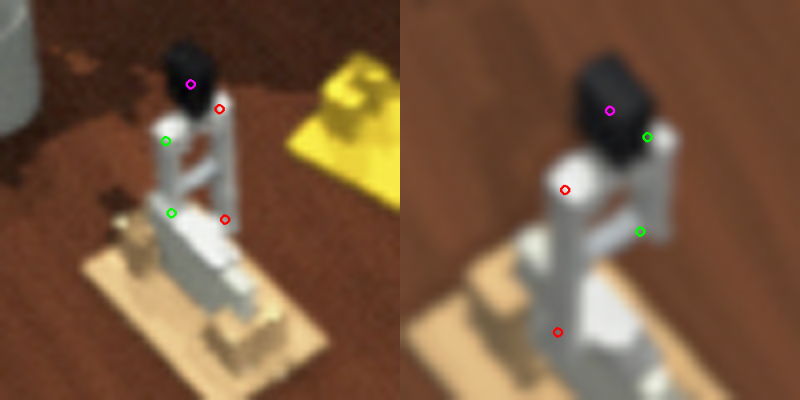

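View pics/w1c.png

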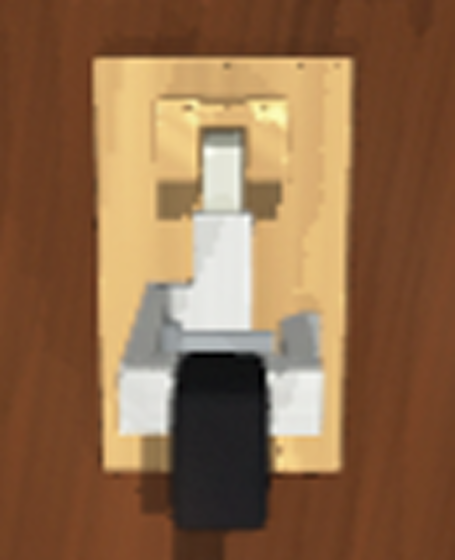

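The plywood rack holds the sample. In both fixed views and the wrist crop the long spine is on the robot side and the short flared nose is on the far side, so sample +x points at about 10° yaw. I'll grasp across x and lift.

Run:
```python
from h import *
O=ori(np.radians(10))
env.movel([.4966,-.2132,.25],frame=O,v=.2); env.movel([.4966,-.2132,.207],v=.1)
print(env.get_contact_force())
grasp(110); env.dwell(.2); print(env.get_gripper_width(),env.get_contact_force(),env.get_tool_pos())
env.movel([.4966,-.2132,.315],v=.12)
print(env.get_gripper_width(),env.get_contact_force(),env.get_tool_pos(),env.get_clock())
for n in('scene','side'): save(n+'1',eyes.grab_frame(n),s=1.5)
save('w2',eyes.grab_frame('wrist'),s=1.5)
```

```text
[ 0.46697279 -0.08639321  0.22752288]
0.01859219946395858 [-0.64639748 -0.34254454  3.32748209] [ 0.49673655 -0.21338144  0.20747344]
0.01862470361425898 [-0.06138894  0.28152043 -3.42612001] [ 0.49630321 -0.21300368  0.31378037] 7.2583
```

View pics/side1.png

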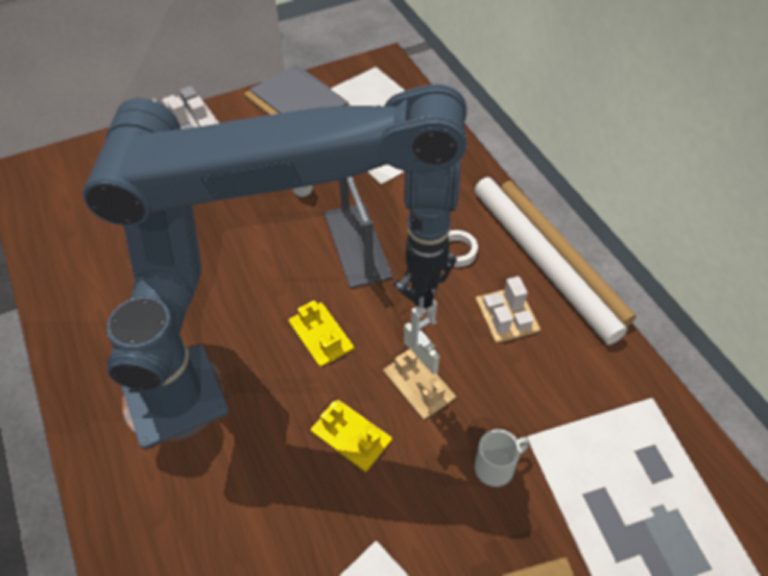

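View pics/w2.png

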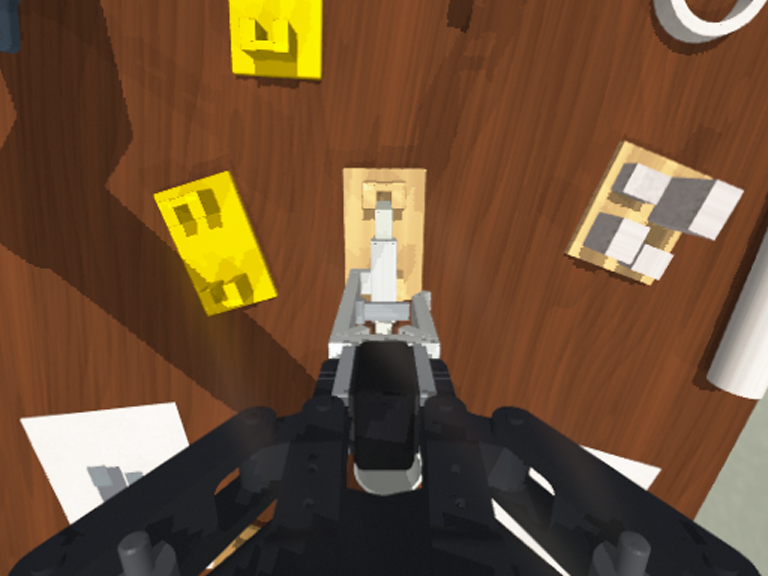

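The side view shows the sample lifted clear of the rack, hanging upright in the gripper at (420,340). Next I'll go to the robot side of the rail and measure the bar with the wrist camera.

Run:
```python
from h import *
O=ori(np.radians(-10)); x=O[:,2]
m=np.array([.544,.213,0]); p=m-.11*x; p[2]=.34
env.movep(p,O); print(env.get_tool_pos(),env.get_clock(),env.get_gripper_width())
c=cam('wrist');im=eyes.grab_frame('wrist').copy()
print(eyes.landmark_of('wrist','rail_mid'))
y=np.array([np.cos(np.radians(80)),np.sin(np.radians(80)),0])
im=cv2.resize(im,None,fx=1.5,fy=1.5)
for s in(-.108,0,.108):
    uv=proj(c,m+[0,0,.195]+s*y)[0];print(uv); cv2.circle(im,tuple(int(v*1.5) for v in uv),3,(255,0,0),1)
save('w3',im)
for n in('scene','side'): save(n+'2',eyes.grab_frame(n),s=1.5)
```

```text
[0.43610674 0.23146788 0.33986112] 9.0583 0.019045676931218114
[{'uv': [352.6, 180.9], 'conf': 0.72}]
[343.1754478  264.32885998]
[352.90708844 180.69872305]
[364.64048931  76.45903469]
```

View pics/w3.png

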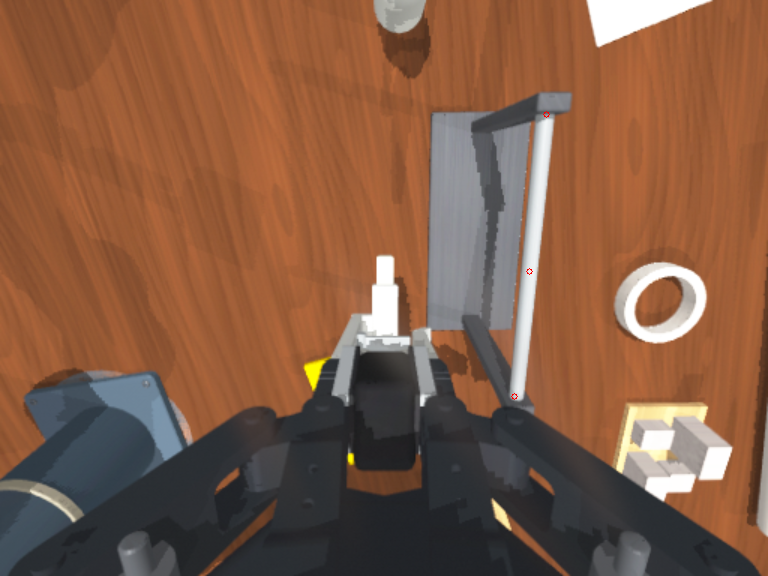

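View pics/scene2.png

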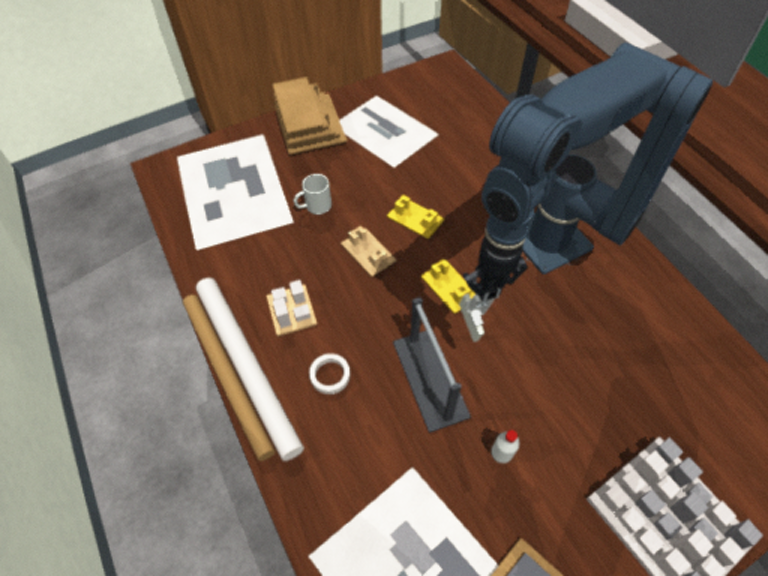

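The wrist view confirms the bar: the overlay points fall on its centre line to within about 1 px. Next I'll lower to throat height and move in along sample +x.

Run:
```python
from h import *
O=ori(np.radians(-10)); x=O[:,2]
m=np.array([.5445,.213,0]); p=m-.11*x; p[2]=.3005
env.movel(p,v=.12); print(env.get_contact_force())
for d in(.04,.0):
    q=m-d*x; q[2]=.3005; env.movel(q,v=.1); print(env.get_tool_pos(),env.get_contact_force())
print(env.get_clock())
a=eyes.grab_frame('scene');b=eyes.grab_frame('side')
L=np.hstack([cv2.resize(a[170:290,250:370],(400,400),interpolation=cv2.INTER_CUBIC),cv2.resize(b[70:190,190:310],(400,400),interpolation=cv2.INTER_CUBIC)]);save('thr',L)
save('w4',eyes.grab_frame('wrist'),s=1.5)
```

```text
[-0.01471831  0.39992426 -2.34001163]
[0.50486242 0.2200587  0.3007243 ] [-0.05260567 -1.05789327 -3.00023664]
[0.54391808 0.21312752 0.30048475] [ 0.42307977 -0.16654719 -4.05577255]
11.1417
```

View pics/thr.png

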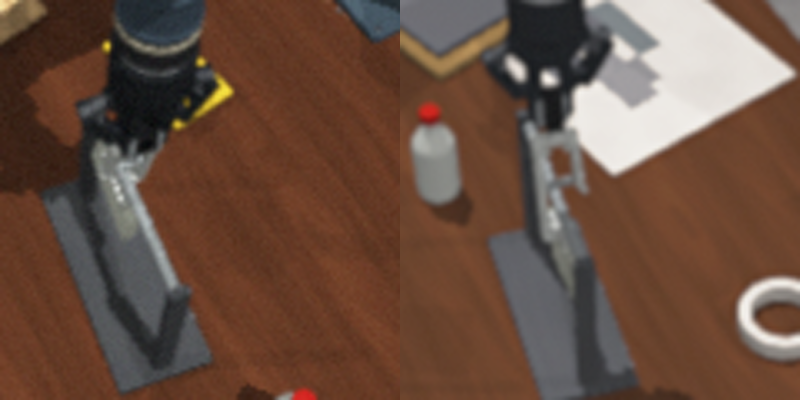

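View pics/w4.png

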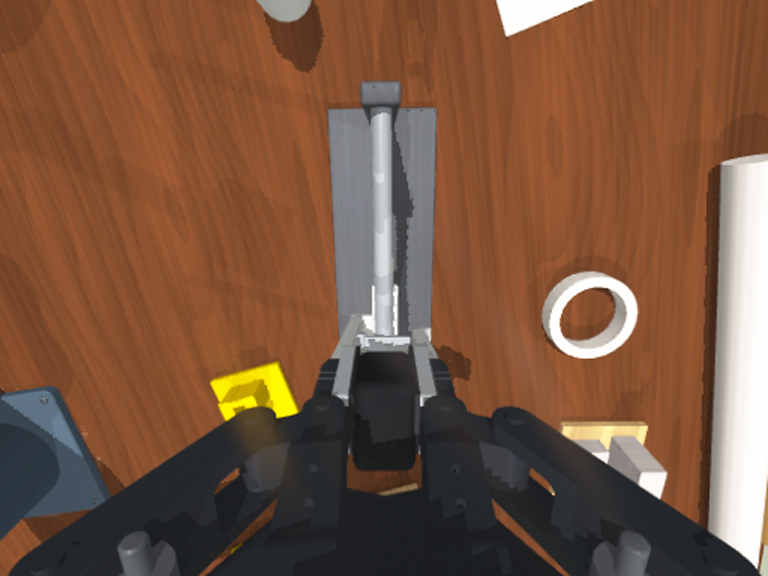

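The bar runs into the throat, centred under the hook in the wrist view at (384,335), with no contact force. Next I'll push down in steps.

Run:
```python
from h import *
p=np.array([.5442,.213,.3])
for z in(.28,.27,.26,.25,.24,.232,.227,.224):
    p[2]=z; env.movel(p,v=.06); print(z,env.get_tool_pos().round(4),np.round(env.get_contact_force(),2),round(env.get_gripper_width(),4))
print(env.get_clock())
a=eyes.grab_frame('scene');b=eyes.grab_frame('side')
L=np.hstack([cv2.resize(a[170:290,250:370],(400,400),interpolation=cv2.INTER_CUBIC),cv2.resize(b[70:190,190:310],(400,400),interpolation=cv2.INTER_CUBIC)]);save('seat',L)
save('w5',eyes.grab_frame('wrist'),s=1.5)
```

```text
0.28 [0.5438 0.213  0.2796] [ 0.12  0.13 -3.41] 0.019
0.27 [0.5449 0.2132 0.2712] [ 0.96  0.66 -0.51] 0.0186
0.26 [0.5436 0.2129 0.2629] [-3.59 -0.43  7.86] 0.019
0.25 [0.5419 0.2138 0.2513] [-4.2   1.44  3.97] 0.0189
0.24 [0.5412 0.2137 0.2389] [-5.77  1.08  0.58] 0.0186
0.232 [0.5439 0.2126 0.2304] [ 0.61  0.73 -3.94] 0.0187
0.227 [0.5442 0.2128 0.2264] [ 0.58 -0.24 -2.98] 0.0187
0.224 [0.5441 0.2129 0.2238] [-0.58  0.35 -3.62] 0.0186
13.8333
```

View pics/seat.png

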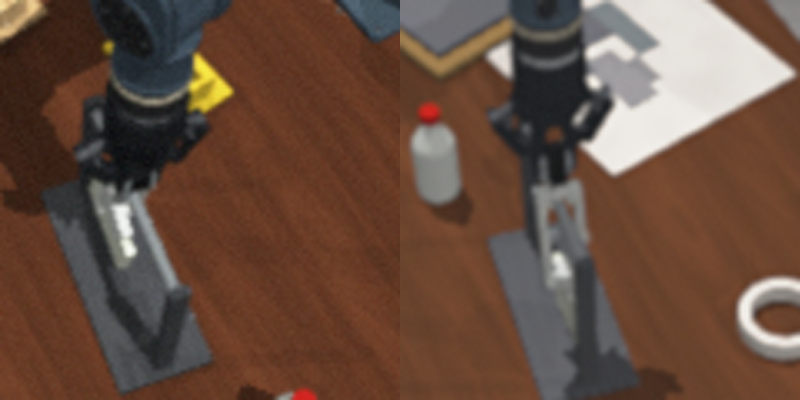

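View pics/w5.png

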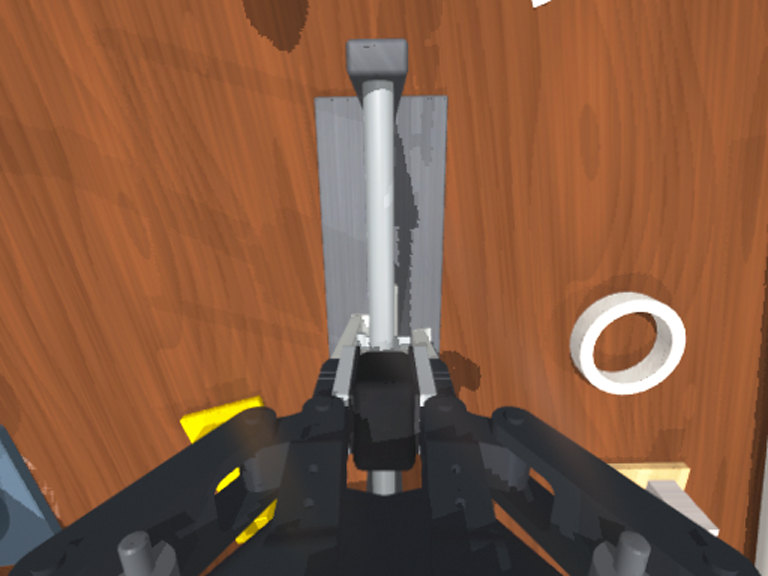

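The force rose while the gate was being pushed open, then fell back to the sample's own weight, so the bar is past the gate. Next I'll lower until the arch touches the bar.

Run:
```python
from h import *
p=np.array([.5442,.213,.224])
for z in np.arange(.223,.2165,-.001):
    p[2]=z; env.movel(p,v=.03); env.dwell(.15); f=env.get_contact_force(); print(round(z,4),env.get_tool_pos().round(4),np.round(f,2))
    if f[2]>-1.0: break
a=eyes.grab_frame('side');print(env.get_clock())
release(); env.dwell(.3); print(env.get_contact_force(),env.get_gripper_width())
q=env.get_tool_pos().copy(); q[2]+=.18; env.movel(q,v=.1)
env.dwell(1.0)
for n in('scene','side'): 
    for k in('grip','seat','rail_mid'): pass
a=eyes.grab_frame('scene');b=eyes.grab_frame('side')
L=np.hstack([cv2.resize(a[170:290,250:370],(400,400),interpolation=cv2.INTER_CUBIC),cv2.resize(b[70:190,190:310],(400,400),interpolation=cv2.INTER_CUBIC)]);save('fin',L)
save('w6',eyes.grab_frame('wrist'),s=1.5);print(env.get_clock())
```

```text
0.223 [0.5441 0.213  0.223 ] [ 0.14  0.63 -3.39]
0.222 [0.5442 0.2131 0.2221] [-0.76  0.42 -1.97]
0.221 [0.5442 0.2131 0.2218] [-2.06 -0.09  3.01]
15.2333
[-0.51511011  0.32769663  0.01776024] 0.08538131989724483
19.2917
```

View pics/fin.png

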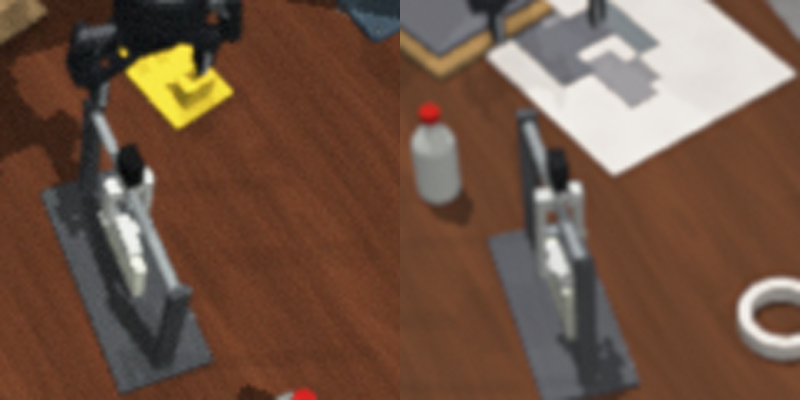

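View pics/w6.png

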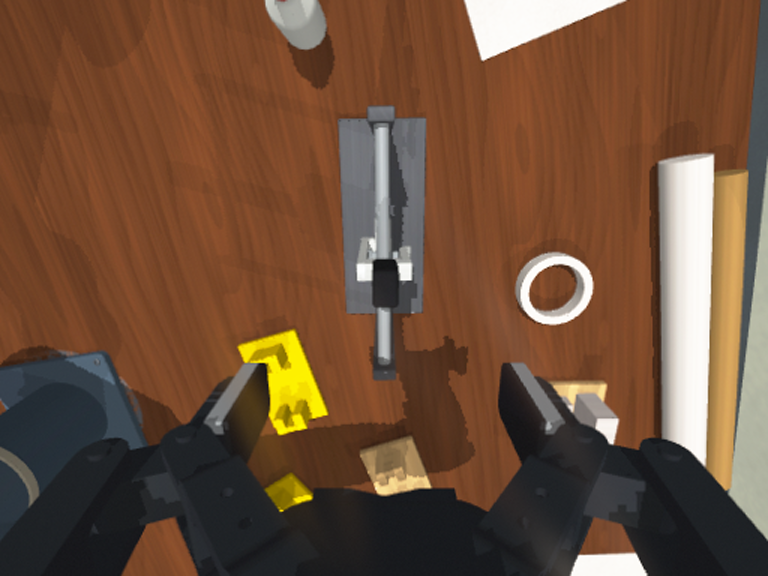

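The sample hangs free and upright on the bar, with the grip block at (385,283) in the wrist view. I'll check that it is still, then hand in.

Run:
```python
from h import *
def fr(): return eyes.grab_frame('wrist')[150:215,225:285].astype(int)
F=[]
for i in range(8): F.append(fr()); env.dwell(.1)
print([int(abs(F[i]-F[0]).max()) for i in range(8)],[round(abs(F[i]-F[0]).mean(),2) for i in range(8)])
def cen(f):
    m=f.sum(2)<120; r,c=np.nonzero(m[20:]); return c.mean().round(2),r.mean().round(2)
print([cen(f) for f in F])
c=cam('wrist')
g=eyes.landmark_of('wrist','grip'); print([atz(c,d['uv'],.241).round(4) for d in g],env.get_contact_force(),env.get_clock())
S=cam('scene');D=cam('side')
eyes.grab_frame('scene');eyes.grab_frame('side')
u=eyes.landmark_of('scene','seat');v=eyes.landmark_of('side','seat')
if u and v: print(tri([ray(S,u[0]['uv']),ray(D,v[0]['uv'])]))
```

```text
[0, 20, 30, 30, 29, 24, 25, 28] [np.float64(0.0), np.float64(0.69), np.float64(0.68), np.float64(0.72), np.float64(0.7), np.float64(0.67), np.float64(0.76), np.float64(0.75)]
[(np.float64(32.54), np.float64(13.63)), (np.float64(32.54), np.float64(13.18)), (np.float64(32.42), np.float64(13.16)), (np.float64(32.49), np.float64(13.49)), (np.float64(32.58), np.float64(13.3)), (np.float64(32.49), np.float64(13.52)), (np.float64(32.41), np.float64(12.87)), (np.float64(32.58), np.float64(13.23))]
[array([0.5431, 0.2071, 0.241 ]), array([0.5458, 0.2274, 0.241 ])] [-0.52011826 -1.06827034  0.4006368 ] 20.5417
```

Run:
```python
from h import *
ticket.hand_in(); print(env.get_clock())
```

```text
the job is handed in; nothing more can be done
the job is handed in; nothing more can be done
```

The stone sample is hanging from the steel bar, and I handed the job in at about 20.5 s. I took it from the plywood rack, moved in from the robot side until the bar was in the throat, pushed the hook down past the gate, and let go.

**Last checks**
- **Gate passed:** the wrist's vertical force went from −3.4 N (the sample's weight) to +7.9 N as the gate opened. It then fell back to about −3.6 N.
- **Seated on the bar:** the hook's arch touched the bar with the TCP at z ≈ 0.222 m; I had calculated 0.2225 m.
- **Hanging still and free:** eight wrist pictures about 1 s in total showed only noise, with the grip block's centre moving less than 1 pixel. The gripper was open and clear of the sample.
- **Bystanders:** nothing showed the mug, tape, glue bottle or block model being touched. I did not measure their final positions.

**Not confirmed:**
- I did not see the gate shut in a picture. That rests on the force drop and the height at which the hook seated.
- The final seat check from the two fixed cameras gave no result, because at least one of them did not detect the point.
- The grip detector returned two candidates about 20 mm apart along the bar, both well inside the ±100 mm limit.

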